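Lock the portafilter and start the shot with the brew paddle

ROBOT

A 6-joint arm with a two-finger parallel gripper is mounted at the origin on the work surface. World frame = base frame: x ahead of the robot, y to its left, z up, the work surface at z = 0. Lengths are in m, angles in rad, forces in N, time in s.
With the tool pointing down it reaches from about 0.35 to 0.975 m from the base axis. Payload 4.9 kg.
Tool frame: the origin (TCP) lies at the very end of the fingers, on their centre line; the grasp point (between the pads) lies 19 mm behind it; z points along the fingers, y is the line along which they close (so a half turn about z gives the same grasp; the last joint's range is limited). The gripper opens to 85 mm and grips with 20 to 120 N. Pads are 22 mm wide; open, the fingers measure 114 mm over their backs; the gripper's body (76 mm by 85 mm) begins 54 mm behind the grasp point. The pads swing forward as they close: fully open they stand 13 mm farther back than shut.
Start: joints at [-1.43, 0.053, 1.613, -0, 1.476, -0.119], TCP at [0.161, -0.604, 0.231] pointing down, gripper open.
Joint ranges: [-3.01, 3.01], [-1.01, 2.22], [0.06, 2.58], [-1.02, 4.17], [0.09, 2.62], [-3.14, 3.14]. Speed limits (rad/s): [2.57, 2.57, 3.14, 3.14, 3.14, 3.14].

INTERFACE

Orientations are given as a rotation vector (axis times angle).
In Python, from station import ctrl, imaging gives the robot as it stands.
- The arm moves only by the tool play_rows, never from a script. Its argument "series" is a list of rows, each a list of 3 entries, a list of its own where there are three numbers: the opening, from 0 (shut) to 1 (fully open), then the shift along the tool's x, y, z each as a share of 0.05 m, from -1 to 1, then the turn, a rotation vector about the tool's x, y, z each as a share of 8 degrees, from -1 to 1. In form: [[grip, [dx, dy, dz], [ax, ay, az]], ...]. A call has 1 to 8 rows; each row shifts and turns the commanded pose from where the row before left it, along the tool's axes as they then stand; what a row does not reach is not made up. A row lasts 1/8 s, in which the tool goes at most 62.5 mm and 10.7 degrees, less where a joint would pass 70% of its speed; a pose out of reach is approached as far as the arm can. A call with a number of a shift or a turn outside -1 to 1 is refused whole. A call with a gripper value outside its range is refused whole. The fingers move at their own pace and stop on an object; "force" is the grip in N (left out, the last holds). Time passes only in rows, so rows that do not move let the fingers close. It gives the time, the measured TCP pose, the force, the opening and the grip force at its end, in the units of the state.
- ctrl.get_obs(): the state, without advancing time (a new reading comes with each control period).
- imaging.get_image(name): name is "scene" or "top"; returns a dict with "color" (400x640x3 uint8, blue, green, red), "fx", "fy", "cx", "cy" (pixels), "extrinsics" (4x4, takes a point from world to camera coordinates). Camera axes: x right, y down, z forward; pixel columns grow to the right and rows downward; lengths in m; the calibration is good to about 2 mm. A picture is of the moment at which its call begins. There is no depth.
- ctrl.finish_job(): hands the job in; it is judged then, once.
The state is a dict: "t": time; "q": joint angles; "dq": joint speeds; "effort": joint torques, N m; "tool_pos": TCP position; "tool_rot": TCP orientation; "contact_force": force on the tool from outside, world axes, zero at the start; "wrist_torque": the same for the moment, N m; "opening": finger opening in m; "grip_force": force on a finger pad.
Only numpy, scipy, OpenCV 4.12 (cv2) and the standard library are available. Lean on these libraries where they do the work, as an engineer would, in place of code of your own. Each camera call takes 0.05 s, during which the arm holds its last target. There are 200 camera calls.

TASK

Start an espresso on the tower with the portafilter by pushing its parts round with a fingertip. First push the portafilter's handle round to the right (as you face the group) until it is locked home, pointing straight out; then push the brew paddle on top of the group from off to its middle mark, leave it there for at least two seconds to wet the coffee, and push it on to its far stop for full brew. Don't open the water before the portafilter is locked, don't force the parts against their stops, leave the steam lever shut, and don't shift the cup under the spouts or anything else on the counter.

Things in the scene. Friction and masses are not known exactly. Their poses are not given: they have to be found in the camera images.
- group_axis (a point): Top centre of the espresso group, on its upright axis, 250 mm above the counter: a steel bell 92 mm wide with a flat dark cap, on a bent column 135 mm behind it. z up; -x: the way its front faces, to the barista; +y: the barista's left. Portafilter and brew paddle turn about this axis. The other tower (thin steam wand, no portafilter) is the steam tower; they may stand either way round.
- portafilter (a joint): Angle of the portafilter about the group's axis, rad. 0: handle 0.82 rad to the barista's left of straight out. Grows as the handle goes to the barista's right (anticlockwise from above). 0.82: home against its stop, handle straight out of the group's front. Stiff, more so towards home (4 N rising to 8 N at mid-handle); stays where it is left.
- handle (a point): Point on the centre line of the portafilter's black handle, 185 mm out from the group's axis, 165 mm above the counter. The handle is level, straight and round, 27 to 31 mm thick, from 74 to 215 mm out from the axis; this point's -x points outwards along it, z is up.
- brew_paddle (a joint): Angle of the brew paddle on top of the group, rad. 0: off, 0.70 rad to the barista's left of straight out. Grows to the barista's right (anticlockwise from above). 0.70: middle mark, straight out, above the handle of a locked portafilter. 1.40: full brew, its far stop. Three small studs on the cap mark these. Light (about 2 N at the grip), no clicks; stays where it is left.
- paddle_grip (a point): Point on the centre line of the brew paddle's wooden grip, 80 mm out from the group's axis, 272 mm above the counter. The grip is a level bar 16 mm wide and 20 mm high, from 45 to 105 mm out from the axis (inside that a thinner steel stem and a hub 34 mm across); this point's -x points outwards along it, z is up.
- steam_lever (a joint): Angle of the steam tower's lever, rad: 0 shut, up to 1.2 open. It is to stay shut.
- steam_grip (a point): Middle of the wooden grip of the steam tower's lever, 264 mm above the counter; the lever is a paddle like the brew paddle, reaching 95 mm out from its own upright axis. This point's -x points outwards along it.
- cup: Espresso cup, white, 66 mm across and 58 mm high, with an ear, standing loose on the drip tray right below the portafilter's spouts. Origin: centre of its underside.
- tamper: Coffee tamper, loose, standing on the grey mat: steel foot 58 mm across, wooden grip, 86 mm high. Origin: centre of its underside.
- funnel: Dosing ring, loose, on the grey mat: aluminium, 68 mm across, 26 mm high. Origin: centre of its underside.
- pitcher: Steel milk pitcher, loose, between the two towers: 90 mm across, 103 mm high, ear on its +y side. Origin: centre of its underside.
- scale: Flat black scale, loose, 125 x 150 x 20 mm. Origin: centre of its underside.
- cup2: Cappuccino cup, white, loose, 90 mm across, 62 mm high. Origin: centre of its underside.
- shaker: Steel cocoa shaker, loose, 62 mm across, 93 mm high. Origin: centre of its underside.
- spoon: Steel spoon, loose, 130 mm long, lying on the counter.

How it is judged:
On the way, in this order (a step that is already met when the one before it is completed fails the run):
1. the portafilter is locked home (within 4 degrees of its stop) while the brew paddle is still off (value of joint portafilter above 0.75 rad and value of joint brew_paddle below 0.1 rad), for 0.2 s.
2. the brew paddle stays on its middle mark (0.70 rad, within 0.15 either way) for two seconds, portafilter locked (value of joint portafilter above 0.75 rad and value of joint brew_paddle between 0.55 and 0.85 rad), for 2 s.
3. the brew paddle is at its far stop (above 1.30 rad), portafilter locked (value of joint portafilter above 0.75 rad and value of joint brew_paddle above 1.3 rad), for 0.2 s.
At the end, for the whole second after the job is handed in: Portafilter within 0.07 rad of its home stop (0.82 rad), brew paddle within 0.10 rad of full brew (1.40 rad), both at rest; steam lever shut (below 0.10 rad); cup upright within 25 mm of the group's axis (all of step 3 and value of joint steam_lever below 0.1 rad and horizontal distance between cup and group_axis below 0.025 m and angle between cup's own z axis and vertical below 0.1 rad and velocity of joint portafilter between -0.03 and 0.03 rad/s and velocity of joint brew_paddle between -0.03 and 0.03 rad/s); the robot touches nothing.
It fails at once if the brew paddle is opened (past 0.20 rad) while the portafilter is not locked (value of joint brew_paddle above 0.2 rad and value of joint portafilter below 0.72 rad).
It fails at once if the steam lever is opened by more than 0.10 rad (value of joint steam_lever above 0.1 rad).
It fails at once if the portafilter or the brew paddle is forced with more than 40 N (contact force between the fingers and portafilter above 40 N or contact force between the fingers and brew_paddle above 40 N).
It fails at once if the cup below the spouts is shifted more than 15 mm (distance of cup from where it was at the start of the episode above 0.015 m).
It fails at once if another loose thing on the counter is shifted or lifted by more than 25 mm (distance of any of tamper, funnel, pitcher, scale, cup2, shaker, spoon from where it was at the start of the episode above 0.025 m).
It also fails if it takes over 70 s, if anything falls off the work surface, if the arm or the gripper's body presses on something with over 40 N, if the wrist force passes 120 N, or if a joint passes its speed limit or range.

## Working session

There is one attempt and no reset: what is moved stays moved. The work goes in short steps, Python scripts to look and compute and a tool call to move; the robot and the scene stay as the last step left them, time stands still between calls to the robot, and variables do not carry over. Pictures are saved under pics/ and viewed, at most 10 in all, crops included, and the job is handed in when it is done.

Besides the shell and the picture viewer there is one more tool, called in YAML: its name, and indented under it one key for each argument. play_rows: Moves the arm, as the interface text tells. Shift numbers are shares of 0.05 m and turn numbers shares of 8 degrees, none past 1 either way. Its arguments: {"type":"object","properties":{"series":{"type":"array"},"force":{"type":"number"}},"required":["series"]}

```bash
mkdir -p pics; cat > h.py <<'E'
from station import ctrl, imaging
import numpy as np, cv2
def shot(n,f):
    d=imaging.get_image(n); cv2.imwrite(f'pics/{f}.png',d['color']); np.save(f'pics/{f}.npy',{k:d[k] for k in d if k!='color'},allow_pickle=True); return d
def cal(f): return np.load(f'pics/{f}.npy',allow_pickle=True).item()
def ray(d,u,v):
    E=np.array(d['extrinsics']); R,t=E[:3,:3],E[:3,3]
    r=R.T@np.array([(u-d['cx'])/d['fx'],(v-d['cy'])/d['fy'],1]); return -R.T@t,r
def onz(d,u,v,z):
    c,r=ray(d,u,v); return c+r*(z-c[2])/r[2]
def proj(d,p):
    E=np.array(d['extrinsics']); q=E[:3,:3]@np.array(p)+E[:3,3]; return np.array([d['fx']*q[0]/q[2]+d['cx'],d['fy']*q[1]/q[2]+d['cy']])
E
python3 - <<'E'
from h import *
for n in('scene','top'):
    d=shot(n,n+'0'); print(n,d['fx'],ray(d,d['cx'],d['cy']))
o=ctrl.get_obs(); print(o['t'],o['tool_pos'],o['tool_rot'],o['opening'])
E
```

```text
scene 417.0406403564785 (array([1.22498786, 0.27761029, 1.00833067]), array([-0.63249633, -0.28093105, -0.7218214 ]))
top 448.7858479693717 (array([ 0.36756801, -0.02388246,  1.70969524]), array([ 0.08604865, -0.0215402 , -0.99605806]))
0.1 [ 0.16046765 -0.60346784  0.23017071] [-3.11326253e+00 -4.06652066e-01  4.14043937e-05] 0.08495295620170812
```

View pics/scene0.png

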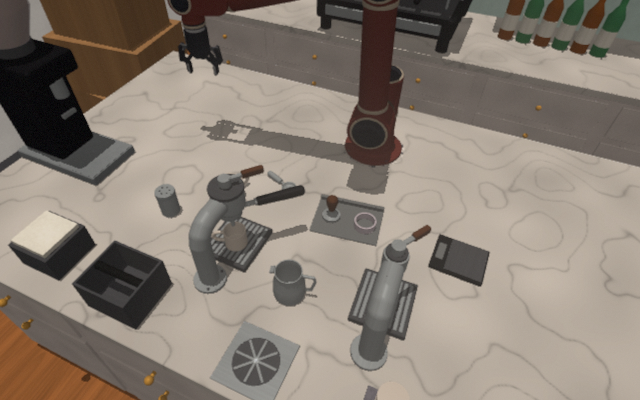

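View pics/top0.png

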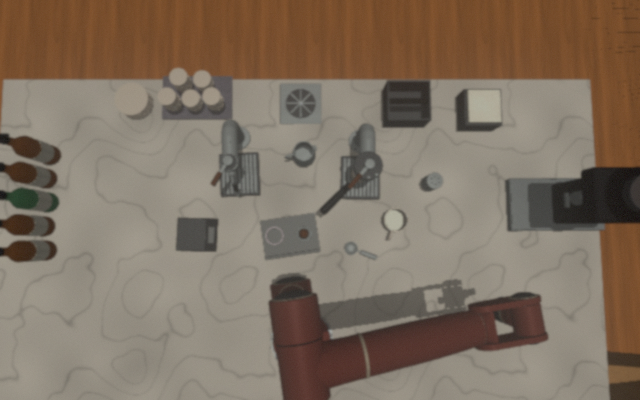

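The scene view shows the group tower with its black handle (handle end ~(303,190), paddle grip ~(252,171)). In the top view the group is at ~(369,163), the handle end at ~(320,213) and the steam tower at ~(228,160). I'll zoom in on the group.

```bash
python3 - <<'E'
from h import *
a=cv2.imread('pics/top0.png')[140:230,300:420]; a=cv2.resize(a,None,fx=6,fy=6,interpolation=cv2.INTER_CUBIC)
cv2.imwrite('pics/topc.png',cv2.convertScaleAbs(a,alpha=1.6))
d=cal('top0')
for n,u,v,z in[('cap',369,162,.25),('hend',320,213,.165),('tamper',303,233,.08),('cup2',394,220,.06),('shaker',432,182,.09),('pitcher',303,155,.1),('steam',228,160,.25),('steamgrip',216,180,.264),('funnel',350,248,.0)]: print(n,onz(d,u,v,z).round(3))
E
```

```text
cap [ 0.623 -0.231  0.25 ]
hend [ 0.461 -0.07   0.165]
tamper [ 0.394 -0.011  0.08 ]
cup2 [ 0.439 -0.346  0.06 ]
shaker [ 0.576 -0.483  0.09 ]
pitcher [ 0.676 -0.012  0.1  ]
steam [0.632 0.232 0.25 ]
steamgrip [0.564 0.268 0.264]
funnel [ 0.337 -0.188  0.   ]
```

View pics/topc.png

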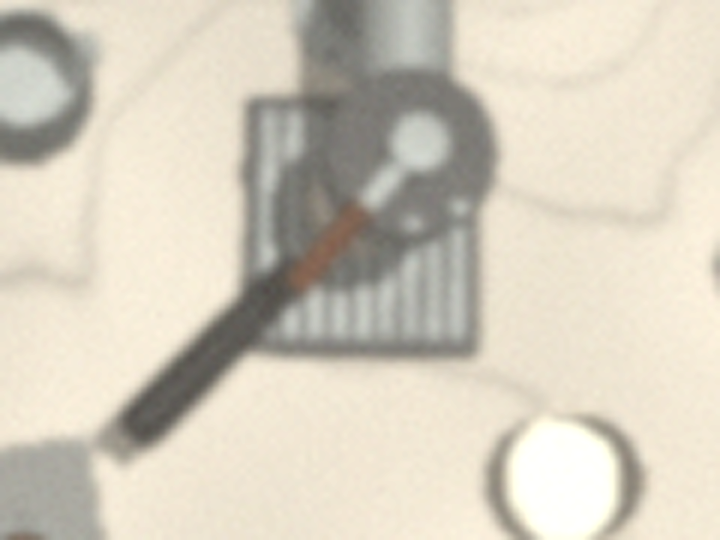

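The crop shows cap centre ~(412,157) and hub ~(420,140). The middle and far studs are at (412,222) and (460,207). The wooden grip runs (362,212) to (298,285), and the handle's outer end is ~(135,435). All of these are in 6x crop pixels.

```bash
python3 - <<'E'
from h import *
d=cal('top0')
P=lambda x,y,z: onz(d,300+(x+.5)/6-.5,140+(y+.5)/6-.5,z)
A=P(412,157,.25);print('axis',A, 'hub',P(420,140,.283))
for n,x,y,z in[('mid',412,222,.253),('far',460,207,.253),('gin',362,212,.28),('gout',298,285,.28),('hend',137,432,.17),('hmid',215,350,.175),('end',112,445,.165)]:
    p=P(x,y,z)-A; print(n,P(x,y,z).round(4),np.hypot(*p[:2]).round(4),np.degrees(np.arctan2(p[1],-p[0])).round(1))
# scene view check
s=cal('scene0')
for p in (A,[*A[:2],.283],A+[-.215*np.cos(.82),.215*np.sin(.82),-.085],A+[-.08*np.cos(.7),.08*np.sin(.7),.022]): print(proj(s,p).round(1))
o=ctrl.get_obs();from scipy.spatial.transform import Rotation as R;print(R.from_rotvec(o['tool_rot']).as_matrix().round(3))
E
```

```text
axis [ 0.61048676 -0.22821971  0.25      ] hub [ 0.61420545 -0.22807717  0.283     ]
mid [ 0.5741 -0.2271  0.253 ] 0.0365 1.7
far [ 0.5822 -0.2537  0.253 ] 0.038 -42.0
gin [ 0.5758 -0.1966  0.28  ] 0.047 42.4
gout [ 0.5365 -0.1616  0.28  ] 0.0996 42.0
hend [ 0.4653 -0.0785  0.17  ] 0.2086 45.9
hmid [ 0.5117 -0.1235  0.175 ] 0.144 46.7
end [ 0.4582 -0.0642  0.165 ] 0.2238 47.1
[225.7 184.2]
[223.9 174.9]
[304.6 188.9]
[254.1 169. ]
[[ 0.966  0.257 -0.   ]
 [ 0.257 -0.966  0.002]
 [ 0.    -0.002 -1.   ]]
```

play_rows:
  series:
    - [0, [0, 0, -0.7], [0, 0, 0.93]]
    - [0, [0, 0, -0.7], [0, 0, 0.93]]
    - [0, [0.66, -1, 0], [0, 0, 0]]
    - [0, [0.66, -1, 0], [0, 0, 0]]
    - [0, [0.66, -1, 0], [0, 0, 0]]
    - [0, [0.66, -1, 0], [0, 0, 0]]
    - [0, [0.66, -1, 0], [0, 0, 0]]
    - [0, [0, 0, 0], [0, 0, 0]]

```text
t: 1.1
tool_pos: [0.3272, -0.3511, 0.3012]
tool_rot: [-3.141, -0.009, -0.001]
contact_force: [-0.0, -1.6, 0.0]
opening: 0.0005
grip_force: 0.0
```

play_rows:
  series:
    - [0, [0.67, -1, 0], [0, 0, 0]]
    - [0, [0.67, -1, 0], [0, 0, 0]]
    - [0, [0.67, -1, 0], [0, 0, 0]]
    - [0, [0.67, -1, 0], [0, 0, 0]]
    - [0, [0.67, -1, 0], [0, 0, 0]]
    - [0, [0.67, -0.96, 0], [0, 0, 0]]
    - [0, [0, 0, 0.3], [0, 0, 0]]
    - [0, [0, 0, 0], [0, 0, 0]]

```text
t: 2.1
tool_pos: [0.5255, -0.0565, 0.2839]
tool_rot: [-3.141, 0.0, 0.007]
contact_force: [0.0, -0.2, -0.2]
opening: 0.0
grip_force: 0.0
```

play_rows:
  series:
    - [0, [0, 0, 0.9], [0, 0, 0]]
    - [0, [0, 0, 0.9], [0, 0, 0]]
    - [0, [0, 0, 0.9], [0, 0, 0]]
    - [0, [0, 0, 0], [0, 0, 0]]

```text
t: 2.6
tool_pos: [0.523, -0.0569, 0.1471]
tool_rot: [-3.14, 0.004, 0.014]
contact_force: [-0.7, 0.5, 0.7]
opening: 0.0002
grip_force: 0.0
```

```bash
python3 - <<'E'
from h import *
d=shot('scene','s1'); a=d['color'][140:260,170:350]
cv2.imwrite('pics/s1c.png',cv2.resize(a,None,fx=4,fy=4,interpolation=cv2.INTER_CUBIC))
A=np.array([.611,-.228])
for t in np.radians([47,44,38,32,26,20,14,8,4,2,0,-2]):
    s=.015+.011*abs(np.sin(t))+.0145*np.cos(t)
    print(np.degrees(t).round(),(A+.185*np.array([-np.cos(t),np.sin(t)])+s*np.array([np.sin(t),np.cos(t)])).round(4))
E
```

```text
47.0 [ 0.5089 -0.0702]
44.0 [ 0.5009 -0.0757]
38.0 [ 0.4857 -0.0879]
32.0 [ 0.4717 -0.1019]
26.0 [ 0.4591 -0.1174]
20.0 [ 0.4482 -0.1343]
14.0 [ 0.4392 -0.1525]
8.0 [ 0.4321 -0.1717]
4.0 [ 0.4286 -0.1849]
2.0 [ 0.4272 -0.1917]
0.0 [ 0.426  -0.1985]
-2.0 [ 0.4251 -0.2046]
```

View pics/s1c.png

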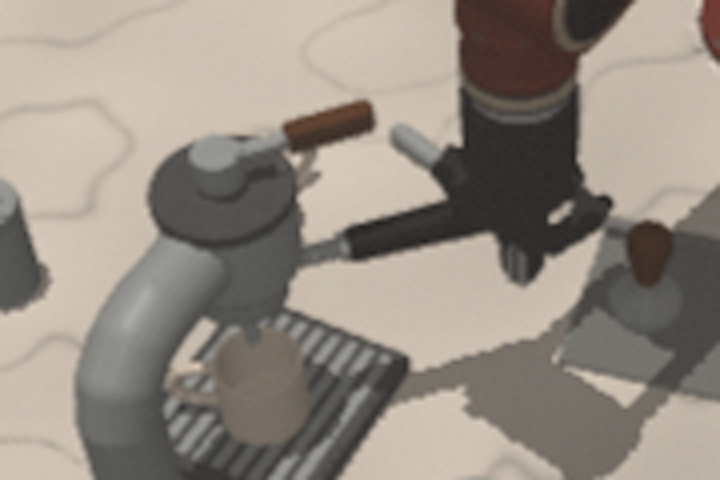

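The fingertip stands on the handle's left (+y) side at ~(520,275), level with the handle at ~(440,225). The paddle grip at ~(330,125) is well clear, so I can push.

play_rows:
  series:
    - [0, [-0.22, 0.19, 0], [0, 0, 0]]
    - [0, [-0.22, 0.19, 0], [0, 0, 0]]
    - [0, [-0.15, 0.12, 0], [0, 0, 0]]
    - [0, [-0.15, 0.12, 0], [0, 0, 0]]
    - [0, [-0.14, 0.14, 0], [0, 0, 0]]
    - [0, [-0.14, 0.14, 0], [0, 0, 0]]

```text
t: 3.4
tool_pos: [0.4774, -0.1015, 0.1539]
tool_rot: [3.141, 0.0, 0.012]
contact_force: [6.9, 2.8, 1.7]
opening: -0.0002
grip_force: 2.8
```

play_rows:
  series:
    - [0, [-0.13, 0.16, 0.05], [0, 0, 0]]
    - [0, [-0.13, 0.16, 0.05], [0, 0, 0]]
    - [0, [-0.11, 0.17, 0.05], [0, 0, 0]]
    - [0, [-0.11, 0.17, 0], [0, 0, 0]]
    - [0, [-0.09, 0.18, 0], [0, 0, 0]]

```text
t: 4.03
tool_pos: [0.4485, -0.1429, 0.1459]
tool_rot: [-3.141, -0.0, -0.01]
contact_force: [5.6, 5.5, 0.5]
opening: 0.0001
grip_force: 3.1
```

play_rows:
  series:
    - [0, [-0.09, 0.18, 0], [0, 0, 0]]
    - [0, [-0.07, 0.19, 0], [0, 0, 0]]
    - [0, [-0.07, 0.19, 0], [0, 0, 0]]
    - [0, [-0.06, 0.16, 0], [0, 0, 0]]

```text
t: 4.53
tool_pos: [0.4337, -0.1784, 0.1455]
tool_rot: [-3.139, -0.0, -0.008]
contact_force: [5.5, 6.0, 1.0]
opening: -0.0001
grip_force: 3.4
```

Roughly 6° left; go in small steps and watch the force.

play_rows:
  series:
    - [0, [-0.04, 0.13, 0], [0, 0, 0]]
    - [0, [-0.03, 0.13, 0], [0, 0, 0]]
    - [0, [0, 0, 0], [0, 0, 0]]

```text
t: 4.9
tool_pos: [0.4296, -0.1917, 0.1451]
tool_rot: [-3.14, 0.001, -0.005]
contact_force: [3.2, 4.1, 0.7]
opening: 0.0001
grip_force: 2.0
```

```bash
python3 - <<'E'
from h import *
d=shot('top','t2'); a=d['color'][140:240,300:420]
cv2.imwrite('pics/t2c.png',cv2.convertScaleAbs(cv2.resize(a,None,fx=6,fy=6,interpolation=cv2.INTER_CUBIC),alpha=1.6))
E
```

```text
(no output)
```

View pics/t2c.png

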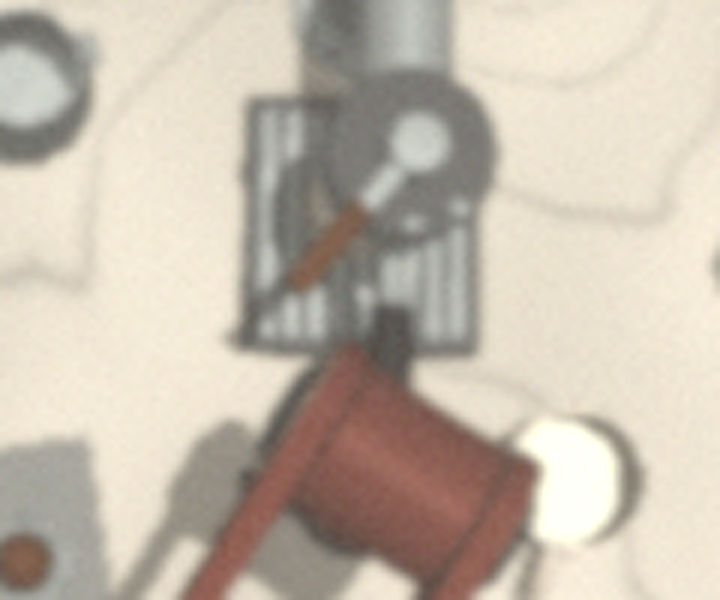

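The paddle still stands at off. The handle's root shows at ~(393,335), nearly straight out.

```bash
python3 - <<'E'
from h import *
d=cal('top0'); P=lambda x,y,z: onz(d,300+(x+.5)/6-.5,140+(y+.5)/6-.5,z)
p=P(393,335,.178)-[.611,-.228,0]; print(p,np.degrees(np.arctan2(p[1],-p[0])))
E
```

```text
[-0.09156598  0.00248808  0.178     ] 1.556489644628061
```

play_rows:
  series:
    - [0, [-0.02, 0.08, 0], [0, 0, 0]]
    - [0, [-0.01, 0.06, 0], [0, 0, 0]]
    - [0, [0, 0, 0], [0, 0, 0]]

```text
t: 5.32
tool_pos: [0.4293, -0.1932, 0.1452]
tool_rot: [-3.127, -0.001, -0.009]
contact_force: [7.4, 23.9, 7.1]
opening: -0.0001
grip_force: 12.3
```

play_rows:
  series:
    - [0, [0, -0.3, 0], [0, 0, 0]]
    - [0, [0, -0.6, 0], [0, 0, 0]]
    - [0, [0, 0, -1], [0, 0, 0]]
    - [0, [0, 0, -1], [0, 0, 0]]
    - [0, [0, 0, -1], [0, 0, 0]]
    - [0, [0, 0, -0.8], [0, 0, 0]]
    - [0, [0, 0, 0], [0, 0, 0]]

```text
t: 6.2
tool_pos: [0.4282, -0.155, 0.3388]
tool_rot: [3.136, -0.001, 0.011]
contact_force: [0.5, -0.3, 0.1]
opening: 0.0003
grip_force: 0.0
```

play_rows:
  series:
    - [0, [0.9, -0.2, 0], [0, 0, 0]]
    - [0, [1, -0.2, 0], [0, 0, 0]]
    - [0, [1, -0.1, 0], [0, 0, 0]]
    - [0, [0.2, 0, 0], [0, 0, 0]]
    - [0, [0, 0, 0.8], [0, 0, 0]]
    - [0, [0, 0, 0.8], [0, 0, 0]]
    - [0, [0, 0, 0], [0, 0, 0]]

```text
t: 7.08
tool_pos: [0.5792, -0.1285, 0.2488]
tool_rot: [-3.139, 0.001, 0.014]
contact_force: [-0.2, 0.8, -0.5]
opening: 0.0
grip_force: 0.0
```

```bash
python3 - <<'E'
from h import *
o=ctrl.get_obs();print(o['tool_pos'],o['contact_force'])
d=shot('scene','s3'); a=d['color'][140:260,170:350]
cv2.imwrite('pics/s3c.png',cv2.resize(a,None,fx=4,fy=4,interpolation=cv2.INTER_CUBIC))
A=np.array([.611,-.228])
for g in [40,35,30,24,18,12,6,0,-5,-10,-15,-20,-25,-30,-35,-38,-40]:
    t=np.radians(g); s=.008+.011*abs(np.sin(t))+.0145*np.cos(t)
    print(g,(A+.085*np.array([-np.cos(t),np.sin(t)])+s*np.array([np.sin(t),np.cos(t)])).round(4))
E
```

```text
[ 0.57916415 -0.12851295  0.24882429] [-0.18046215  0.76464421 -0.53673539]
40 [ 0.5627 -0.1533]
35 [ 0.5564 -0.1578]
30 [ 0.5504 -0.1629]
24 [ 0.5438 -0.1699]
18 [ 0.5379 -0.1778]
12 [ 0.5329 -0.1864]
6 [ 0.5289 -0.1957]
0 [ 0.526  -0.2055]
-5 [ 0.5243 -0.2121]
-10 [ 0.5231 -0.2189]
-15 [ 0.5225 -0.226 ]
-20 [ 0.5224 -0.2332]
-25 [ 0.5231 -0.2405]
-30 [ 0.5244 -0.2479]
-35 [ 0.5264 -0.2553]
-38 [ 0.5279 -0.2597]
-40 [ 0.5291 -0.2626]
```

View pics/s3c.png

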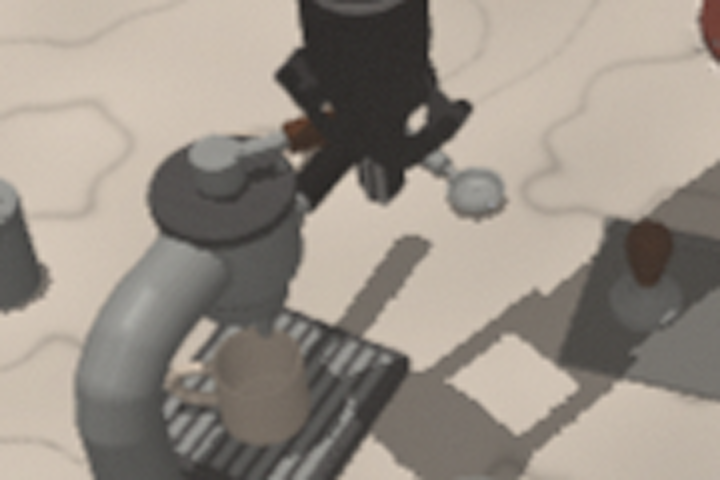

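The fingertip at ~(380,190) is on the paddle's left side and the knuckles sit above the grip at ~(305,135). The handle is straight out at ~(320,180). I'll push the paddle to just short of its middle mark.

play_rows:
  series:
    - [0, [-0.23, 0.29, -0.15], [0, 0, 0]]
    - [0, [-0.23, 0.29, 0], [0, 0, 0]]
    - [0, [-0.13, 0.12, 0], [0, 0, 0]]
    - [0, [-0.13, 0.12, 0], [0, 0, 0]]
    - [0, [-0.11, 0.17, 0], [0, 0, 0]]
    - [0, [-0.11, 0.17, 0], [0, 0, 0]]
    - [0, [0, 0, 0], [0, 0, 0]]

```text
t: 8.0
tool_pos: [0.5347, -0.1877, 0.2608]
tool_rot: [3.141, -0.002, -0.003]
contact_force: [0.1, 0.6, -0.8]
opening: -0.0001
grip_force: 0.0
```

play_rows:
  series:
    - [0, [-0.08, 0.16, 0], [0, 0, 0]]
    - [0, [-0.06, 0.15, 0], [0, 0, 0]]
    - [0, [0, 0, 0], [0, 0, 0]]

```text
t: 8.38
tool_pos: [0.528, -0.2032, 0.2611]
tool_rot: [3.141, -0.001, -0.002]
contact_force: [-0.5, 0.0, -0.2]
opening: -0.0002
grip_force: 0.0
```

```bash
python3 - <<'E'
from h import *
d=shot('top','t4'); a=d['color'][140:220,300:420]; b=shot('scene','s4')['color'][150:230,190:310]
A=np.array([.611,-.228]);
s=cal('s4')
for g in(-8,0,8):
    t=np.radians(g); print(g,((proj(s,[A[0]-.1*np.cos(t),A[1]+.1*np.sin(t),.282])-[190,150])*6).round())
r=lambda x:cv2.convertScaleAbs(cv2.resize(x,None,fx=6,fy=6,interpolation=cv2.INTER_CUBIC),alpha=1.5)
cv2.imwrite('pics/b4.png',cv2.resize(np.vstack([r(a),r(b)]),(600,800))[:, :] if 0 else r(b))
E
```

```text
-8 [296.   5.]
0 [325.  12.]
8 [351.  22.]
```

View pics/b4.png

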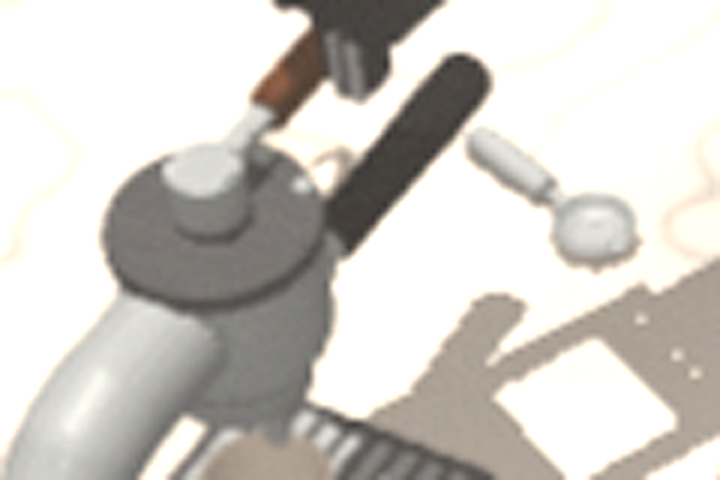

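The paddle grip's inner end is at ~(268,107) and its top edge meets the hand at ~(312,38). The handle, (340,225) to (468,75), is nearly parallel to it.

```bash
python3 - <<'E'
from h import *
s=cal('s4')
Q=lambda x,y,z: onz(s,190+(x+.5)/6-.5,150+(y+.5)/6-.5,z)
for n,x,y,z in[('inner',268,107,.272),('edge_in',255,97,.282),('edge_out',312,32,.282),('hin',340,215,.165),('hub',205,168,.285)]:
    p=Q(x,y,z); e=p[:2]-[.611,-.228]; print(n,p.round(3),np.hypot(*e).round(3),np.degrees(np.arctan2(e[1],-e[0])).round(1))
i=Q(255,97,.282);o=Q(312,32,.282);e=o-i;print(np.degrees(np.arctan2(e[1],-e[0])))
E
```

```text
inner [ 0.566 -0.227  0.272] 0.045 1.5
edge_in [ 0.571 -0.228  0.282] 0.04 -0.6
edge_out [ 0.524 -0.228  0.282] 0.087 -0.1
hin [ 0.521 -0.229  0.165] 0.09 -0.6
hub [ 0.621 -0.222  0.285] 0.011 148.2
0.3729225276401323
```

The paddle is on its middle mark to within a few degrees. Hold for 2.5 s or more.

play_rows:
  series:
    - [0, [0, 0, 0], [0, 0, 0]]
    - [0, [0, 0, 0], [0, 0, 0]]
    - [0, [0, 0, 0], [0, 0, 0]]
    - [0, [0, 0, 0], [0, 0, 0]]
    - [0, [0, 0, 0], [0, 0, 0]]
    - [0, [0, 0, 0], [0, 0, 0]]
    - [0, [0, 0, 0], [0, 0, 0]]
    - [0, [0, 0, 0], [0, 0, 0]]

```text
t: 9.48
tool_pos: [0.5285, -0.2025, 0.2613]
tool_rot: [3.142, 0.0, 0.0]
contact_force: [0.6, 0.7, -0.7]
opening: -0.0001
grip_force: 0.0
```

play_rows:
  series:
    - [0, [0, 0, 0], [0, 0, 0]]
    - [0, [0, 0, 0], [0, 0, 0]]
    - [0, [0, 0, 0], [0, 0, 0]]
    - [0, [0, 0, 0], [0, 0, 0]]
    - [0, [0, 0, 0], [0, 0, 0]]
    - [0, [0, 0, 0], [0, 0, 0]]
    - [0, [0, 0, 0], [0, 0, 0]]
    - [0, [0, 0, 0], [0, 0, 0]]

```text
t: 10.48
tool_pos: [0.5285, -0.2025, 0.2613]
tool_rot: [-3.142, -0.0, 0.0]
contact_force: [1.4, 0.4, -0.1]
opening: 0.0003
grip_force: 0.0
```

play_rows:
  series:
    - [0, [0, 0, 0], [0, 0, 0]]
    - [0, [0, 0, 0], [0, 0, 0]]
    - [0, [0, 0, 0], [0, 0, 0]]
    - [0, [0, 0, 0], [0, 0, 0]]
    - [0, [0, 0, 0], [0, 0, 0]]
    - [0, [0, 0, 0], [0, 0, 0]]
    - [0, [0, 0, 0], [0, 0, 0]]
    - [0, [0, 0, 0], [0, 0, 0]]

```text
t: 11.48
tool_pos: [0.5285, -0.2025, 0.2613]
tool_rot: [-3.142, -0.0, 0.0]
contact_force: [0.8, -0.7, -0.1]
opening: 0.0004
grip_force: 0.0
```

play_rows:
  series:
    - [0, [-0.06, 0.13, 0.05], [0, 0, 0]]
    - [0, [-0.04, 0.14, 0], [0, 0, 0]]
    - [0, [0, 0.15, 0], [0, 0, 0]]
    - [0, [0, 0.15, 0], [0, 0, 0]]
    - [0, [0.02, 0.15, 0], [0, 0, 0]]
    - [0, [0.03, 0.15, 0], [0, 0, 0]]
    - [0, [0, 0, 0], [0, 0, 0]]

```text
t: 12.35
tool_pos: [0.5259, -0.247, 0.2588]
tool_rot: [3.14, -0.001, -0.001]
contact_force: [-0.2, -0.1, -0.4]
opening: 0.0
grip_force: 0.0
```

play_rows:
  series:
    - [0, [0.02, 0.08, 0], [0, 0, 0]]
    - [0, [0.02, 0.08, 0], [0, 0, 0]]
    - [0, [0.03, 0.06, 0], [0, 0, 0]]
    - [0, [0, 0, 0], [0, 0, 0]]

```text
t: 12.85
tool_pos: [0.5296, -0.2574, 0.2588]
tool_rot: [3.141, -0.0, -0.0]
contact_force: [0.1, 1.0, -0.5]
opening: 0.0001
grip_force: 0.3
```

play_rows:
  series:
    - [0, [0.03, 0.05, 0], [0, 0, 0]]
    - [0, [0.03, 0.05, 0], [0, 0, 0]]
    - [0, [0, 0, 0], [0, 0, 0]]

```text
t: 13.22
tool_pos: [0.5326, -0.2623, 0.2588]
tool_rot: [3.141, -0.0, 0.0]
contact_force: [-0.1, 0.7, 0.0]
opening: -0.0005
grip_force: 0.4
```

play_rows:
  series:
    - [0, [0.03, 0.04, 0], [0, 0, 0]]
    - [0, [0, 0, 0], [0, 0, 0]]

```text
t: 13.48
tool_pos: [0.5334, -0.2634, 0.2587]
tool_rot: [-3.14, -0.0, 0.004]
contact_force: [-3.7, 3.6, 1.3]
opening: -0.0001
grip_force: 2.7
```

play_rows:
  series:
    - [0, [0.02, 0.03, 0], [0, 0, 0]]
    - [0, [0, 0, 0], [0, 0, 0]]

```text
t: 13.72
tool_pos: [0.5336, -0.2637, 0.2587]
tool_rot: [-3.137, -0.001, 0.008]
contact_force: [-7.2, 8.0, 4.3]
opening: -0.0001
grip_force: 5.5
```

Force rises with no motion, so the paddle is at its far stop. Back off along its left normal, rise and look.

play_rows:
  series:
    - [0, [0, 0, 0], [0, 0, 0]]
    - [0, [-0.3, -0.4, 0], [0, 0, 0]]
    - [0, [-0.4, -0.4, 0], [0, 0, 0]]
    - [0, [0, 0, -0.6], [0, 0, 0]]
    - [0, [0, 0, -1], [0, 0, 0]]
    - [0, [-0.6, -0.8, -0.5], [0, 0, 0]]
    - [0, [-0.6, -0.8, 0], [0, 0, 0]]
    - [0, [0, 0, 0], [0, 0, 0]]

```text
t: 14.72
tool_pos: [0.4394, -0.1443, 0.3654]
tool_rot: [3.139, 0.003, 0.006]
contact_force: [0.5, 0.0, 0.5]
opening: 0.0002
grip_force: 0.0
```

```bash
python3 - <<'E'
from h import *
b=shot('scene','s5')['color'][150:250,190:310]
cv2.imwrite('pics/b5.png',cv2.convertScaleAbs(cv2.resize(b,None,fx=5,fy=5,interpolation=cv2.INTER_CUBIC),alpha=1.5))
s=cal('s5');A=np.array([.611,-.228])
for r,t,z in((.105,-.7,.272),(.045,-.7,.272),(.21,0,.165),(.08,0,.165)): print(((proj(s,[A[0]-r*np.cos(t),A[1]+r*np.sin(t),z])-[190,150])*5).round())
o=ctrl.get_obs();print(o['tool_pos'],o['contact_force'])
E
```

```text
[146.  12.]
[161.  84.]
[382.  52.]
[274. 189.]
[ 0.43993847 -0.14518416  0.36473777] [-0.24286859 -0.15618152 -0.59984547]
```

View pics/b5.png

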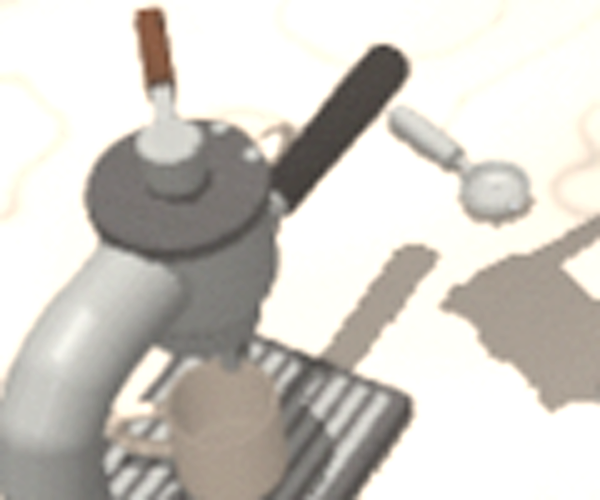

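The paddle runs (160,85) to (150,12) and the handle ends at ~(385,55). Both match the predicted full-brew and home positions, and the cup stands upright below the spouts. Handing in.

```bash
python3 -c "
from station import ctrl
print(ctrl.finish_job())"
```

```text
the job is handed in; nothing more can be done
None
```

I locked the portafilter home, held the brew paddle on its middle mark for about 3 s, then pushed it to its far stop and handed the job in at about 15 s; no verdict came back, but the last picture showed both parts in place and the cup upright.

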